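# Jack up the sagging front of a marking-out table and hold it level on the pump handle

## Task

The small marking-out table on the bench sags at the front. Bring the ratchet toe jack over, set its round saddle under the boss of the ring-marked lift lug and let go of it; then work its handle with full strokes, letting it come right up between them, until a down stroke brings the table top level, and finish holding the handle fully down on that stroke, so that the jack carries the front of the table while a mate winds down the levelling screw. Leave the table standing where it is and do not disturb the spirit level on it, the wooden wedge or the sanding block.

Things in the scene. Friction and masses are not known exactly. Their poses are not given: they have to be found in the camera images.
- toe_jack: Loose ratchet toe jack, dark grey casting, 0.9 kg, upright. Origin: under its base plate, below the housing; x points forward to toe and saddle, z up. Base plate 205 x 80 x 8 mm (x -125 to +80 mm). At the front, low down, is the toe (20 wide, x 21 to 75) with the saddle at x = 58. The pump handle leaves the housing's rear at y = 0 and turns about a cross pin at x = -24, z = 56 mm.
- jack_housing (a point): Where the jack is best gripped from above: middle of its upright housing, 78 mm above its underside, 3 mm behind its origin. The housing is 36 mm wide (across y, flat sides) and 62 mm long (x -34 to +28 mm from the jack's origin); its top is at 96 mm, and the top of the toothed bar inside, 16 mm wide, at 106 mm plus the bar's rise.
- saddle_top (a point): Centre of the top of the jack's round saddle, 34 mm across: 58 mm in front of the jack's origin, 28 mm above the bench with the bar down. It rises with the bar.
- jack_bar (a joint): Rise of toothed bar, toe and saddle, m, 0 = down. Its rests are about 0, 0.007, 0.0145, 0.0225, 0.030 (a pawl holds it, a tooth every 8 mm); it starts on the first or second. A full down stroke lifts it about 12 mm above its rest; as the handle comes up it sinks 4 to 5 mm, to a rest one tooth higher than before. It cannot be let down again. The table is level at about 0.0265.
- pump_handle (a joint): Angle of the pump handle, rad: 0 = up (it rises to the rear at 0.66 rad above level), 0.48 = fully down on its stop (0.18 rad above level). A spring brings it up by itself; with the table on the saddle it takes 7 to 17 N down on its grip.
- handle_grip (a point): Centre of the round rubber cross grip at the handle's rear end, 15 mm thick, 58 mm long across the jack. It moves on a circle of 112 mm radius about the pin: 125 mm above the bench with the handle up, 76 mm fully down, and 22 mm to the rear in a down stroke.
- marking_table: Marking-out table, loose cast-iron plate 150 (x) x 170 (y) mm, 5 kg, on two rear ball feet (x +55, y -62 and +62 mm) and a short levelling screw in front (x -50 mm). Origin: 78 mm below the centre of its top; z square to the top, x to the rear, away from the robot. At the start the front sags by 0.08 rad (turned about its y axis); it is level when z is vertical.
- lift_point (a point): Centre of the underside of the round boss, 22 mm across, below the table's front lug; (-123, 0, 55) mm in the table's frame, 40 mm above the bench at the start; when level 54 mm and 3 mm farther to the rear. Right above, a ring and punch mark on the lug's top mark it. The lug is 44 wide and 12 thick; its round nose ends 18 mm in front of this point, the plate begins 48 mm behind it.
- spirit_level: Small wooden spirit level with brass ends, 85 x 22 x 18 mm, lying loose on the table top; origin under its middle. Leave it alone.
- offcut_wedge: Loose sawn wooden wedge, 34 x 95 x 32 mm, on the bench to the right of the table. Bystander.
- sand_block: Loose cork sanding block, 51 x 93 x 28 mm, on the bench between carving and bench edge, to the right of the jack. Bystander.

How it is judged:
By the outcome, as a careful person would: the job done as asked, in the order asked, and still so for the second after the job is handed in, while the arm keeps its last pose, push and grip.
It also fails if it takes over 64 s, if anything falls off the work surface, if the arm or the gripper's body presses on something with over 40 N, if the wrist force passes 120 N, or if a joint passes its speed limit or range.

## Robot

A 6-joint arm with a two-finger parallel gripper is mounted at the origin on a cart in front of the work surface, level with it; the furniture and walls round the work are solid. World frame = base frame: x ahead of the robot, y to its left, z up, the work surface at z = 0. Lengths are in mm, angles in rad, forces in N, time in s.
With the tool pointing down it reaches from about 275 to 725 mm from the base axis. Payload 15.9 kg.
Tool frame: the origin (TCP) lies at the very end of the fingers, on their centre line; the grasp point (between the pads) lies 19 mm behind it; z points along the fingers, x is the direction in which the jaws open and shut, and the axes are right-handed (so a half turn about z gives the same grasp; the last joint's range is limited). The gripper opens to 85 mm and grips with 20 to 120 N. Pads are 22 mm wide; open, the fingers measure 114 mm over their backs; the gripper's body (76 mm by 85 mm) begins 54 mm behind the grasp point. The pads swing forward as they close: fully open they stand 13 mm farther back than shut.
Start: joints at [1.169, 0.213, -0.034, 1.323, 0, 1.571], TCP at [195.53, 460.167, 231.306] pointing down, gripper open.
Joint ranges: [-2.98, 2.98], [-0.74, 1.72], [-1.14, 1.35], [-2.1, 2.04], [-1.57, 1.44], [-3.14, 3.14]. Speed limits (rad/s): [1.89, 1.89, 2.39, 2.57, 3.14, 3.14].

## Interface

Orientations are given as a 3x3 rotation matrix whose columns are the frame's x, y, z axes.
In Python, from rig import env gives the robot as it stands.
- The arm moves only by the tool move_arm, never from a script. Its argument "steps" is text: rows parted by semicolons, each of 5 numbers parted by spaces: the shift along the tool's x, y, z in m, then the turn about the tool's z in rad, then the finger opening in m, from 0 to 0.0854. A call has 1 to 12 rows; each row shifts and turns the pose as measured when the row begins, along the tool's axes as they then stand; what a row does not reach is not made up. A row lasts 1/12 s, in which the tool goes at most 41.7 mm and 7.16 degrees, less where a joint would pass 70% of its speed; a pose out of reach is approached as far as the arm can. A call with a gripper value outside its range is refused whole. The fingers move at their own pace and stop on an object; "squeeze" is the grip in N (left out, the last holds). Time passes only in rows, so rows that do not move let the fingers close. It gives the time, the measured TCP pose, the force and the opening at its end, in the units of the state.
- env.read_state(): the state, without advancing time (a new reading comes with each control period).
- env.snapshot(name): name is "side" or "top" or "wrist"; returns (picture, depth): 384x512x3 uint8, blue, green, red; 384x512 float32, mm along the optical axis (not along the pixel's ray), 0 where there is no reading.
- env.camera_params(name): a dict with "fx", "fy", "cx", "cy" (pixels), "eye" and "orientation" of the camera in the world; the wrist camera has in their place "T_tool_cam" (4x4, takes a point from camera to tool coordinates, whose origin is the TCP and whose axes are the tool frame's). Camera axes: x right, y up, looking along -z (the intrinsics and any distortion apply to the point x, -y, -z); pixel columns grow to the right and rows downward; lengths in mm; the calibration is good to about 2 mm. The wrist camera is an equidistant fisheye: a pixel r from the principal point sees the ray r / f radians off the axis. A picture is of the moment at which its call begins: read the wrist's pose just before it. camera_params takes no time and is no camera call.
- env.job_done(): hands the job in, once; it reports no verdict.
Trained networks look in the newest picture that a camera, given by its name, has taken for a name from the list of things; names that differ only in an ending like _2 or _b are one class to them, and where a whole thing is asked for, a point or a joint stands for the part that bears it (a point fixed in the world has none). Each returns a list of dicts, best first, with "p" (0 to 1); they miss things now and then, are a little off and sometimes report something else, mostly with a low value. They report only what shows in the picture. A call takes as long as a camera call.
- env.regions_of(name, camera): "pixels" (384x512 bool, what is visible of it) and "extent" ([left, top, width, height] in pixels, round what is visible of it).
The state is a dict: "clock": time; "joints": joint angles; "qd": joint speeds; "tau": joint torques, N m; "eef_pos": TCP position; "tcp_rot": TCP orientation; "wrist_force": force on the tool from outside, world axes, zero at the start; "ft_torque": the same for the moment, N m; "gripper_width": finger opening in mm.
Only numpy, scipy, OpenCV 4.12 (cv2) and the standard library are available. Lean on these libraries where they do the work, as an engineer would, in place of code of your own. Each camera call takes 0.05 s, during which the arm holds its last target.

## Working session

There is one attempt and no reset: what is moved stays moved. The work goes in short steps, Python scripts to look and compute and a tool call to move; the robot and the scene stay as the last step left them, time stands still between calls to the robot, and variables do not carry over. Pictures are saved under pics/ and viewed, and the job is handed in when it is done.

Besides the shell and the picture viewer there is one more tool, called after ">>>" in YAML: its name, and indented under it one key for each argument. move_arm: Moves the arm, as the interface text tells. Its arguments: {"type":"object","properties":{"steps":{"type":"string"},"squeeze":{"type":"number"}},"required":["steps"]}

```bash
mkdir -p pics; ls
cat > h.py <<'E'
import numpy as np, cv2
from rig import env
def shot(n,fn):
    s=env.read_state(); im,d=env.snapshot(n); cv2.imwrite('pics/'+fn,im); return s,im,d
def w(n,u,v,z,s=None):
    """pixel+depth -> world"""
    p=env.camera_params(n)
    u=np.atleast_1d(u).astype(float);v=np.atleast_1d(v).astype(float);z=np.atleast_1d(z).astype(float)
    if 'eye' in p:
        P=np.stack([(u-p['cx'])/p['fx']*z,-(v-p['cy'])/p['fy']*z,-z],1)
        return P@np.array(p['orientation']).T+np.array(p['eye'])
    a=(u-p['cx'])/p['fx'];b=(v-p['cy'])/p['fy'];r=np.hypot(a,b)+1e-9
    k=np.tan(r)/r*z
    P=np.stack([a*k,-b*k,-z],1);T=np.array(p['T_tool_cam'])
    P=P@T[:3,:3].T+T[:3,3]
    return P@np.array(s['tcp_rot']).T+np.array(s['eef_pos'])
E
python3 - <<'E'
from h import *
print(env.read_state())
for n in('top','side','wrist'):
    print(n,env.camera_params(n)); s,im,d=shot(n,n+'0.png')
    np.save(n+'0.npy',d)
E
```

```text
pics
{'clock': 0.0, 'joints': array([ 1.16898901e+00,  2.13380534e-01, -3.50325345e-02,  1.32352144e+00,
       -2.18797108e-05,  1.57080982e+00]), 'qd': array([-1.98680283e-03,  1.61461367e-03,  4.88415559e-04,  1.30328512e-04,
       -6.79170663e-04, -5.93698635e-05]), 'tau': array([-1.04031140e-03, -6.86166072e+01,  4.87116587e+01,  1.76836835e-02,
       -7.28434247e-05,  1.38206140e-06]), 'eef_pos': array([195.41509353, 459.86346453, 230.81453253]), 'tcp_rot': array([[ 3.91094524e-01,  9.20350418e-01, -4.24987374e-04],
       [ 9.20349813e-01, -3.91094755e-01, -1.05609279e-03],
       [-1.13818578e-03,  2.18950575e-05, -9.99999352e-01]]), 'wrist_force': array([0.71766174, 0.34839941, 0.14805437]), 'ft_torque': array([-0.01198159,  0.02728064,  0.01122291]), 'gripper_width': 85.44226888528718}
top {'fx': 458.64281456404615, 'fy': 458.64281456404615, 'cx': 252.16515721167758, 'cy': 197.0387244272105, 'eye': array([408.09602307, 222.02260867, 924.13368451]), 'orientation': array([[ 0.12307343,  0.96860162, -0.21601812],
       [-0.99239299,  0.1194609 , -0.029753  ],
       [-0.00301309,  0.21803667,  0.97593593]])}
side {'fx': 438.6803018064012, 'fy': 438.6803018064012, 'cx': 250.82417201859843, 'cy': 192.47852829234688, 'eye': array([ 450.75655781, 1078.61129051,  455.33391207]), 'orientation': array([[-0.99152948,  0.05451795, -0.11788586],
       [-0.12980902, -0.385581  ,  0.91349708],
       [ 0.00434744,  0.92106194,  0.38939185]])}
wrist {'fx': 297.3186396354542, 'fy': 297.3186396354542, 'cx': 250.42124250938832, 'cy': 189.42944362613505, 'T_tool_cam': array([[ 9.99998779e-01,  2.49979307e-04,  1.54230905e-03,
         6.54003820e-01],
       [ 6.71166633e-04, -9.60130810e-01, -2.79550314e-01,
        -7.03200437e+01],
       [ 1.41093665e-03,  2.79551008e-01, -9.60129805e-01,
        -1.44298304e+02],
       [ 0.00000000e+00,  0.00000000e+00,  0.00000000e+00,
         1.00000000e+00]])}
```

View pics/top0.png

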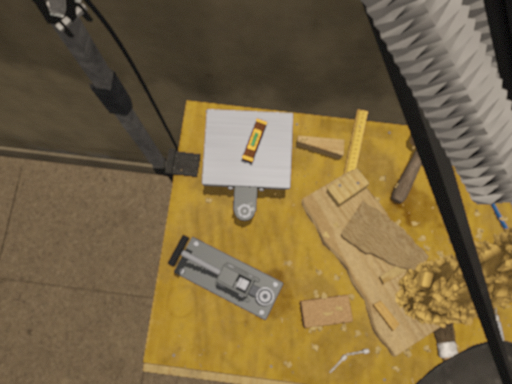

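View pics/side0.png

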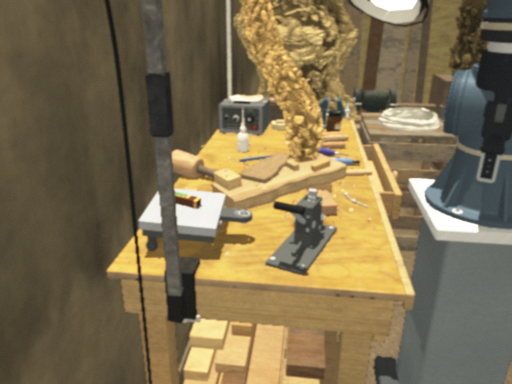

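View pics/wrist0.png

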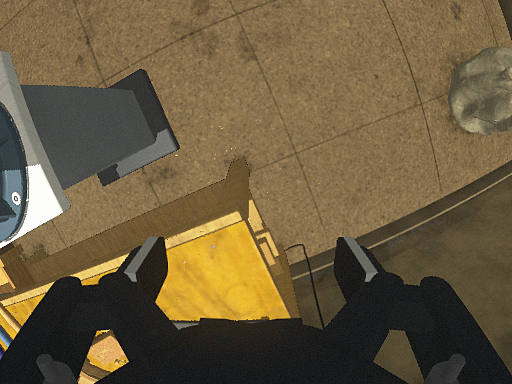

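Run:
```python
from h import *
s,im,d=shot('top','t1.png')
for n in ['toe_jack','jack_housing','saddle_top','handle_grip','pump_handle','marking_table','lift_point','spirit_level','offcut_wedge','sand_block']:
    for r in env.regions_of(n,'top')[:2]:
        m=r['pixels']&(d>0); v,u=np.nonzero(m)
        if len(u)<5: print(n,r['p'],len(u)); continue
        P=w('top',u,v,d[v,u])
        print(n,round(r['p'],2),r['extent'],'mean',P.mean(0).round(),'zpct',np.percentile(P[:,2],[2,50,98]).round(),'x',np.percentile(P[:,0],[1,99]).round(),'y',np.percentile(P[:,1],[1,99]).round())
print(w('top',[250,350,180],[250,350,350],[d[250,250],d[350,350],d[350,180]]).round(1))
big=cv2.resize(im[90:330,140:360],None,fx=3.4,fy=2.5*1,interpolation=cv2.INTER_CUBIC)
big=cv2.resize(im[95:330,145:365],(750,800*235*750//220//800),interpolation=cv2.INTER_CUBIC)[:600*2]
big=cv2.resize(im[95:330,145:365],(561,599),interpolation=cv2.INTER_CUBIC)
cv2.imwrite('pics/t1b.png',big)
```

```text
toe_jack 0.57 [172.0, 240.3, 109.5, 81.9] mean [444. 281.  34.] zpct [  1.  10. 132.] x [381. 507.] y [177. 379.]
jack_housing 0.81 [167.3, 233.9, 115.4, 89.7] mean [444. 281.  35.] zpct [  4.  10. 132.] x [382. 506.] y [178. 377.]
saddle_top 0.27 [238.3, 277.0, 34.1, 27.0] mean [421. 216.  50.] zpct [ 26.  36. 115.] x [401. 439.] y [187. 253.]
saddle_top 0.25 [168.5, 236.6, 54.8, 41.3] mean [468. 345.  99.] zpct [  0. 119. 134.] x [447. 501.] y [293. 389.]
handle_grip 0.77 [167.6, 237.7, 57.1, 36.5] mean [467. 343. 108.] zpct [  7. 124. 134.] x [447. 498.] y [292. 374.]
pump_handle 0.66 [166.9, 235.0, 53.3, 37.3] mean [467. 344. 115.] zpct [ 71. 128. 134.] x [447. 499.] y [292. 374.]
pump_handle 0.2 [238.4, 272.8, 33.5, 28.3] mean [422. 217.  50.] zpct [  9.  36. 115.] x [401. 441.] y [187. 254.]
marking_table 0.83 [203.2, 108.4, 91.3, 114.8] mean [678. 268.  71.] zpct [58. 72. 80.] x [563. 766.] y [184. 352.]
spirit_level 0.57 [240.6, 117.1, 27.5, 46.5] mean [702. 257.  92.] zpct [77. 92. 97.] x [662. 745.] y [238. 275.]
spirit_level 0.26 [202.3, 111.0, 92.9, 109.9] mean [678. 268.  70.] zpct [53. 72. 80.] x [562. 768.] y [183. 353.]
offcut_wedge 0.74 [295.4, 137.7, 47.3, 24.2] mean [731. 119.  27.] zpct [ 2. 31. 36.] x [715. 746.] y [ 78. 171.]
sand_block 0.68 [299.6, 291.5, 50.7, 33.9] mean [403.  84.  28.] zpct [ 5. 28. 32.] x [372. 435.] y [ 36. 130.]
[[503.7 241.1   0. ]
 [337.1  27.    1.2]
 [296.8 350.6   1.2]]
```

View pics/t1b.png

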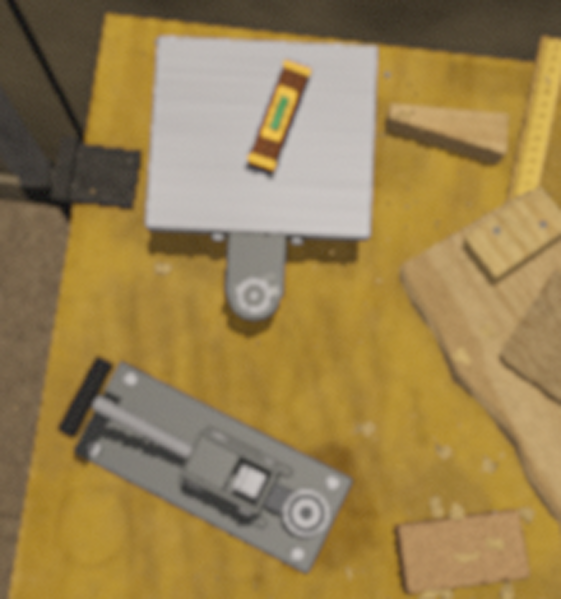

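Run:
```python
from h import *
s,im,d=shot('top','t2.png')
def pt(u,v,r=2):
    u0,v0=int(round(u)),int(round(v)); z=np.median(d[v0-r:v0+r+1,u0-r:u0+r+1]); return w('top',u,v,z)[0].round(1)
for n,u,v in [('saddle',264.6,295.8),('ring',245,210.7),('grip',178.3,250.3),('bar',242.3,283.2),('tlr',209,111),('trr',291,114.5),('tlf',205,184),('trf',289,186)]: print(n,pt(u,v))
for n in('toe_jack','marking_table','saddle_top','lift_point'):
    r=env.regions_of(n,'top')
    if not r: continue
    m=r[0]['pixels']&(d>0); v,u=np.nonzero(m); P=w('top',u,v,d[v,u])
    if n=='toe_jack':
        q=P[(P[:,2]>4)&(P[:,2]<14)]; print('base',cv2.minAreaRect(q[:,:2].astype(np.float32)),np.median(q[:,2]))
        q=P[(P[:,2]>88)&(P[:,2]<101)];q=q[q[:,1]<300]; print('houstop',len(q),cv2.minAreaRect(q[:,:2].astype(np.float32)),q.mean(0))
        q=P[(P[:,2]>102)&(P[:,2]<125)];q=q[q[:,1]<275]; print('bar',len(q),q.mean(0),np.percentile(q[:,2],[5,50,95]))
        q=P[(P[:,2]>22)&(P[:,2]<45)];q=q[q[:,1]<230];print('sad',len(q),q.mean(0),np.percentile(q[:,2],[5,50,95]))
        q=P[(P[:,2]>115)];q=q[q[:,1]>350];print('grip',len(q),q.mean(0),cv2.minAreaRect(q[:,:2].astype(np.float32)),np.percentile(q[:,2],[5,50,95]))
    if n=='marking_table':
        q=P[(P[:,0]>615)]; A=np.c_[q[:,:2],np.ones(len(q))]
        for _ in range(4):
            c=np.linalg.lstsq(A,q[:,2],rcond=None)[0]; k=abs(A@c-q[:,2])<3; A=A[k];q=q[k]
        print('plane',c,len(q),cv2.minAreaRect(q[:,:2].astype(np.float32)))
    print(n,r[0]['p'],P.mean(0))
```

```text
saddle [417.5 202.2  35.6]
ring [571.  258.7  60.5]
grip [474.4 361.2 131.5]
bar [433.1 244.9 113.1]
tlr [757.3 353.7  78.8]
trr [802.6 189.8   1.7]
tlf [613.1 342.1  63.2]
trf [628.5 180.4  65.5]
base ((465.75115966796875, 336.0815734863281), (76.92893981933594, 13.133280754089355), 70.72325134277344) 7.28724286539682
houstop 2 ((447.5413513183594, 287.4874267578125), (1.6357897520065308, 0.0), -178.30123901367188) [447.54133752 287.48743524  93.16814043]<stdin>:13: RuntimeWarning: Mean of empty slice.
  ret = um.true_divide(
Traceback (most recent call last):
IndexError: index -1 is out of bounds for axis 0 with size 0
```

```bash
cat >> h.py <<'E'
def plan(tp,psi,n,op):
    s=env.read_state(); R=np.array(s['tcp_rot']); p=np.array(s['eef_pos'])
    ps0=np.degrees(np.arctan2(R[1,0],R[0,0])); dp=(np.array(tp)-p)/n; dpsi=((psi-ps0+180)%360-180)/n
    out=[]
    for i in range(n):
        a=np.radians(ps0+i*dpsi); x=np.array([np.cos(a),np.sin(a),0]);y=np.array([np.sin(a),-np.cos(a),0])
        out.append('%.4f %.4f %.4f %.3f %.3f'%(dp@x/1e3,dp@y/1e3,-dp[2]/1e3,-np.radians(dpsi),op))
    for i in range(0,n,12): print('; '.join(out[i:i+12]))
def st():
    s=env.read_state(); R=s['tcp_rot']; print('t %.2f'%s['clock'],'pos',np.round(s['eef_pos'],1),'psi %.2f'%np.degrees(np.arctan2(R[1,0],R[0,0])),'zdir',np.round(R[:,2],3),'F',np.round(s['wrist_force'],1),'w %.1f'%s['gripper_width'],'q',np.round(s['joints'],2))
E
python3 -c "
from h import *
st();plan([438,260,185],-20,14,0.085)"
```

```text
t 0.80 pos [195.5 460.2 231.3] psi 66.98 zdir [-0. -0. -1.] F [ 0.2  1.  -0.4] w 85.6 q [ 1.17  0.21 -0.03  1.32  0.    1.57]
-0.0064 0.0215 0.0033 0.108 0.085; -0.0040 0.0221 0.0033 0.108 0.085; -0.0016 0.0224 0.0033 0.108 0.085; 0.0008 0.0224 0.0033 0.108 0.085; 0.0033 0.0222 0.0033 0.108 0.085; 0.0056 0.0217 0.0033 0.108 0.085; 0.0080 0.0210 0.0033 0.108 0.085; 0.0102 0.0200 0.0033 0.108 0.085; 0.0123 0.0188 0.0033 0.108 0.085; 0.0143 0.0174 0.0033 0.108 0.085; 0.0160 0.0157 0.0033 0.108 0.085; 0.0177 0.0139 0.0033 0.108 0.085
0.0191 0.0119 0.0033 0.108 0.085; 0.0202 0.0098 0.0033 0.108 0.085
```

>>> move_arm:
  steps: "-0.0064 0.0215 0.0033 0.108 0.085; -0.0040 0.0221 0.0033 0.108 0.085; -0.0016 0.0224 0.0033 0.108 0.085; 0.0008 0.0224 0.0033 0.108 0.085; 0.0033 0.0222 0.0033 0.108 0.085; 0.0056 0.0217 0.0033 0.108 0.085; 0.0080 0.0210 0.0033 0.108 0.085; 0.0102 0.0200 0.0033 0.108 0.085; 0.0123 0.0188 0.0033 0.108 0.085; 0.0143 0.0174 0.0033 0.108 0.085; 0.0160 0.0157 0.0033 0.108 0.085; 0.0177 0.0139 0.0033 0.108 0.085"

```text
clock: 1.8
eef_pos: [406.4, 279.8, 190.6]
tcp_rot: [[0.984, -0.177, 0.001], [-0.177, -0.984, 0.003], [0.0, -0.003, -1.0]]
wrist_force: [0.6, 0.0, 0.3]
gripper_width: 84.9
```

```bash
python3 -c "
from h import *
st();plan([438,260,185],-20,5,0.085)"
```

```text
t 1.80 pos [406.4 279.8 190.6] psi -10.21 zdir [ 0.001  0.003 -1.   ] F [0.6 0.  0.3] w 84.9 q [ 0.6   0.21 -0.14  1.22  0.    2.35]
0.0069 0.0028 0.0011 0.034 0.085; 0.0070 0.0025 0.0011 0.034 0.085; 0.0071 0.0023 0.0011 0.034 0.085; 0.0072 0.0021 0.0011 0.034 0.085; 0.0072 0.0018 0.0011 0.034 0.085
```

>>> move_arm:
  steps: "0.0069 0.0028 0.0011 0.034 0.085; 0.0070 0.0025 0.0011 0.034 0.085; 0.0071 0.0023 0.0011 0.034 0.085; 0.0072 0.0021 0.0011 0.034 0.085; 0.0072 0.0018 0.0011 0.034 0.085;0 0 0 0 0.085"

```text
clock: 2.3
eef_pos: [441.6, 257.0, 184.3]
tcp_rot: [[0.934, -0.358, 0.001], [-0.358, -0.934, 0.002], [-0.0, -0.003, -1.0]]
wrist_force: [-0.4, -0.3, 0.0]
gripper_width: 84.9
```

Run:
```python
from h import *
st(); s,im,d=shot('wrist','w2.png'); np.save('w2.npy',d)
```

```text
t 2.30 pos [441.6 257.  184.3] psi -20.97 zdir [ 0.001  0.002 -1.   ] F [-0.4 -0.3  0. ] w 84.9 q [ 0.53  0.25 -0.11  1.21  0.    2.46]
```

View pics/w2.png

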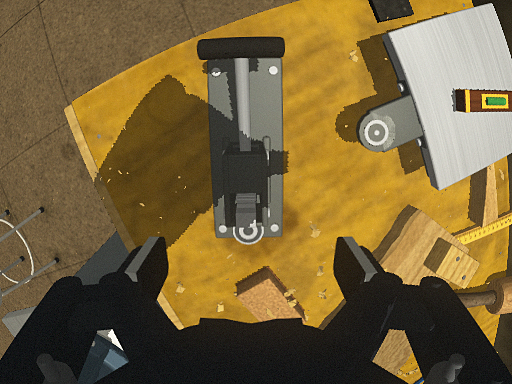

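Run:
```python
from h import *
s=env.read_state(); d=np.load('w2.npy')
def pt(u,v,r=1):
    u0,v0=int(round(u)),int(round(v)); z=np.median(d[v0-r:v0+r+1,u0-r:u0+r+1]); return w('wrist',u,v,z,s)[0].round(1)
for n,u,v in [('ring',376,131),('gripL',203,48),('grip',241,48),('gripR',280,47),('saddleR',262,234),('saddleB',249,241),('hole1',216,71),('hole2',273,71),('hole3',222,228),('hole4',274,228),('barT',247,196),('houstopL',226,165),('houstopR',266,165),('pl1',389,42),('pl2',437,185),('pl3',492,8),('bench',320,200)]: print(n,pt(u,v))
```

```text
ring [571.5 262.9  62.2]
gripL [452.3 371.2 133.5]
grip [475.2 361.7 133.2]
gripR [499.1 353.6 133.3]
saddleR [430.8 193.7  37.5]
saddleB [414.6 190.5  36.7]
hole1 [446.7 371.6  12. ]
hole2 [502.3 349.9  13. ]
hole3 [387.1 206.4  13.2]
hole4 [443.4 185.1  13.4]
barT [437.4 253.8  87.2]
houstopL [432.4 286.9  97.9]
houstopR [462.  275.5  97.6]
pl1 [614.5 340.6  61.8]
pl2 [625.4 187.3  67.3]
pl3 [758.6 354.   79.4]
bench [505.2 194.1   2.7]
```

```bash
python3 -c "
from h import *
plan([438,259.3,59],-19.8,8,0.085)"
```

```text
-0.0005 -0.0001 0.0157 -0.002 0.085; -0.0005 -0.0001 0.0157 -0.002 0.085; -0.0005 -0.0001 0.0157 -0.002 0.085; -0.0005 -0.0001 0.0157 -0.002 0.085; -0.0005 -0.0001 0.0157 -0.002 0.085; -0.0005 -0.0001 0.0157 -0.002 0.085; -0.0005 -0.0001 0.0157 -0.002 0.085; -0.0005 -0.0001 0.0157 -0.002 0.085
```

>>> move_arm:
  steps: "-0.0007 -0.0003 0.018 -0.003 0.085; -0.0007 -0.0003 0.018 -0.003 0.085; -0.0006 -0.0003 0.018 -0.003 0.085; -0.0006 -0.0003 0.018 -0.003 0.085; -0.0005 -0.0001 0.018 -0.003 0.085; -0.0005 -0.0001 0.018 -0.003 0.085; -0.0005 -0.0001 0.012 -0.002 0.085; 0 0 0.004 0 0.085; 0 0 0 0 0.085"

```text
clock: 3.1
eef_pos: [435.8, 265.1, 57.3]
tcp_rot: [[0.946, -0.324, 0.003], [-0.324, -0.946, 0.006], [0.001, -0.007, -1.0]]
wrist_force: [-0.9, 0.2, 0.8]
gripper_width: 84.9
```

Run:
```python
from h import *
st(); s,im,d=shot('wrist','w3.png'); np.save('w3.npy',d);plan([438,259.3,59],-19.8,2,0.085)
```

```text
t 3.10 pos [435.8 265.1  57.3] psi -18.89 zdir [ 0.003  0.006 -1.   ] F [-0.9  0.2  0.8] w 84.9 q [ 0.54  0.33 -0.34  0.9   0.    2.44]
0.0019 0.0025 -0.0006 0.008 0.085; 0.0019 0.0024 -0.0006 0.008 0.085
```

View pics/w3.png

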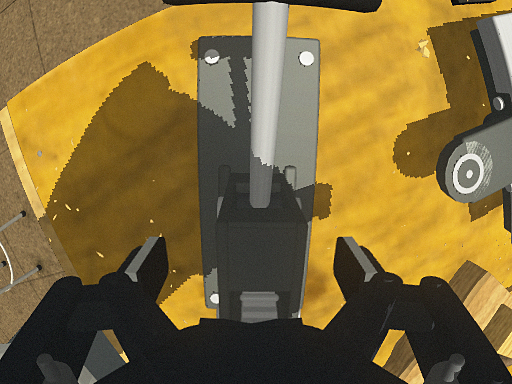

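>>> move_arm:
  steps: "0.0019 0.0030 -0.0006 0.008 0.085; 0.0012 0.003 0 0.006 0.085; 0.0 0.001 0 0 0.085; 0 0 0 0 0.085"

```text
clock: 3.48
eef_pos: [438.1, 257.9, 61.3]
tcp_rot: [[0.941, -0.338, 0.007], [-0.338, -0.941, 0.008], [0.004, -0.01, -1.0]]
wrist_force: [0.1, -0.3, 0.4]
gripper_width: 84.8
```

Run:
```python
from h import *
st()
```

```text
t 3.48 pos [438.1 257.9  61.3] psi -19.73 zdir [ 0.007  0.008 -1.   ] F [ 0.1 -0.3  0.4] w 84.8 q [ 0.53  0.32 -0.34  0.9   0.    2.45]
```

>>> move_arm:
  steps: "0 0.0 0.001 0 0.03; 0 0 0 0 0.03; 0 0 0 0 0.03; 0 0 0 0 0.03; 0 0 0 0 0.03; 0 0 0 0 0.03; 0 0 0 0 0.03; 0 0 0 0 0.03"
  squeeze: 60

```text
clock: 4.15
eef_pos: [438.5, 258.2, 61.4]
tcp_rot: [[0.941, -0.338, 0.008], [-0.338, -0.941, 0.009], [0.005, -0.011, -1.0]]
wrist_force: [-2.0, 0.0, 1.2]
gripper_width: 35.2
```

Run:
```python
from h import *
st()
```

```text
t 4.15 pos [438.5 258.2  61.4] psi -19.74 zdir [ 0.008  0.009 -1.   ] F [-2.   0.   1.2] w 35.2 q [ 0.53  0.32 -0.34  0.9   0.    2.45]
```

>>> move_arm:
  steps: "0 0 -0.004 0 0.03; 0 0 -0.006 0 0.03; 0 0 -0.006 0 0.03; 0 0 -0.004 0 0.03; 0 0 0 -0.05 0.03; 0 0 0 -0.1 0.03; 0 0 0 -0.1 0.03;0 0 0 -0.1 0.03; 0 0 0 -0.1 0.03; 0 0 0 -0.1 0.03; 0 0 0 -0.1 0.03; 0 0 0 -0.1 0.03"

```text
clock: 5.15
eef_pos: [436.6, 256.3, 83.9]
tcp_rot: [[0.907, 0.422, 0.004], [0.422, -0.907, 0.006], [0.006, -0.003, -1.0]]
wrist_force: [-0.6, -0.5, -9.6]
gripper_width: 35.4
```

Run:
```python
from h import *
st(); plan([438,250,75],94.5,14,.03)
```

```text
t 5.15 pos [436.6 256.3  83.9] psi 24.95 zdir [ 0.004  0.006 -1.   ] F [-0.6 -0.5 -9.6] w 35.4 q [ 0.53  0.3  -0.31  0.96  0.    1.66]
-0.0001 0.0005 0.0006 -0.087 0.030; -0.0001 0.0004 0.0006 -0.087 0.030; -0.0002 0.0004 0.0006 -0.087 0.030; -0.0002 0.0004 0.0006 -0.087 0.030; -0.0002 0.0004 0.0006 -0.087 0.030; -0.0003 0.0004 0.0006 -0.087 0.030; -0.0003 0.0003 0.0006 -0.087 0.030; -0.0003 0.0003 0.0006 -0.087 0.030; -0.0004 0.0003 0.0006 -0.087 0.030; -0.0004 0.0003 0.0006 -0.087 0.030; -0.0004 0.0002 0.0006 -0.087 0.030; -0.0004 0.0002 0.0006 -0.087 0.030
-0.0004 0.0001 0.0006 -0.087 0.030; -0.0005 0.0001 0.0006 -0.087 0.030
```

>>> move_arm:
  steps: "0 0 0 -0.1 0.03; 0 0 0 -0.1 0.03; 0 0 0 -0.1 0.03; 0 0 0 -0.1 0.03; 0 0 0 -0.1 0.03; 0 0 0 -0.1 0.03; 0 0 0 -0.1 0.03; 0 0 0 -0.1 0.03; 0 0 0 -0.1 0.03; 0 0 0 -0.1 0.03; 0 0 0 -0.1 0.03; 0 0 0 -0.1 0.03"

```text
clock: 6.15
eef_pos: [436.4, 255.8, 87.4]
tcp_rot: [[-0.127, 0.992, 0.004], [0.992, 0.127, 0.005], [0.004, 0.005, -1.0]]
wrist_force: [0.5, 0.0, -9.3]
gripper_width: 35.4
```

Run:
```python
from h import *
st(); plan([438,250,75],94.5,3,.03)
s,im,d=shot('wrist','w4.png'); np.save('w4.npy',d)
```

```text
t 6.15 pos [436.4 255.8  87.4] psi 97.27 zdir [ 0.004  0.005 -1.   ] F [ 0.5  0.  -9.3] w 35.4 q [ 0.53  0.29 -0.3   0.97  0.    0.4 ]
-0.0020 0.0003 0.0041 0.016 0.030; -0.0020 0.0003 0.0041 0.016 0.030; -0.0020 0.0004 0.0041 0.016 0.030
```

View pics/w4.png

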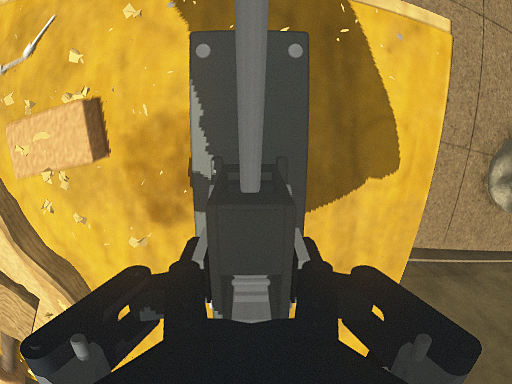

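Run:
```python
from h import *
# w3 ring
a=np.radians(-18.89); z=np.array([.003,.006,-1]);x=np.array([.946,-.324,.001]);R=np.c_[x,np.cross(z,x),z]
s={'tcp_rot':R,'eef_pos':[435.8,265.1,57.3]}
d=np.load('w3.npy'); print('ring w3',w('wrist',469,174,np.median(d[172:177,467:472]),s).round(1))
s,im,d=shot('top','t5.png'); print(im.shape)
cv2.imwrite('pics/t5b.png',cv2.resize(im[95:330,145:365],(561,599),interpolation=cv2.INTER_CUBIC)); np.save('t5.npy',d)
s,im,d=shot('side','s5.png'); np.save('s5.npy',d)
cv2.imwrite('pics/s5b.png',cv2.resize(im[150:300,100:360],(780,450),interpolation=cv2.INTER_CUBIC))
```

```text
ring w3 [[570.9 259.9  61.9]]
(384, 512, 3)
```

View pics/t5b.png

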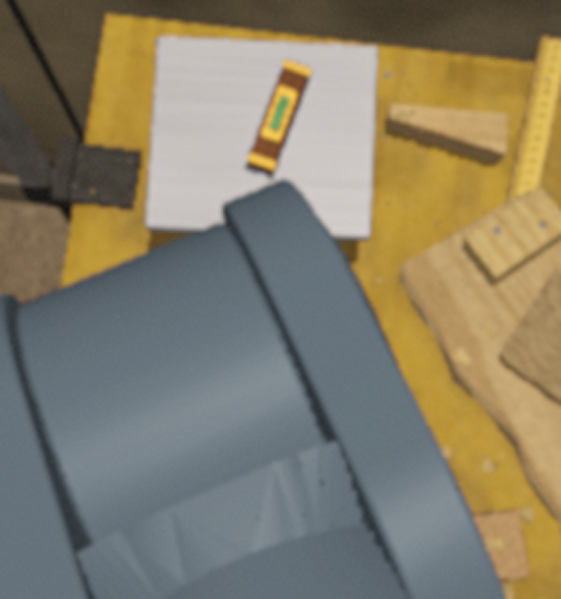

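View pics/s5b.png

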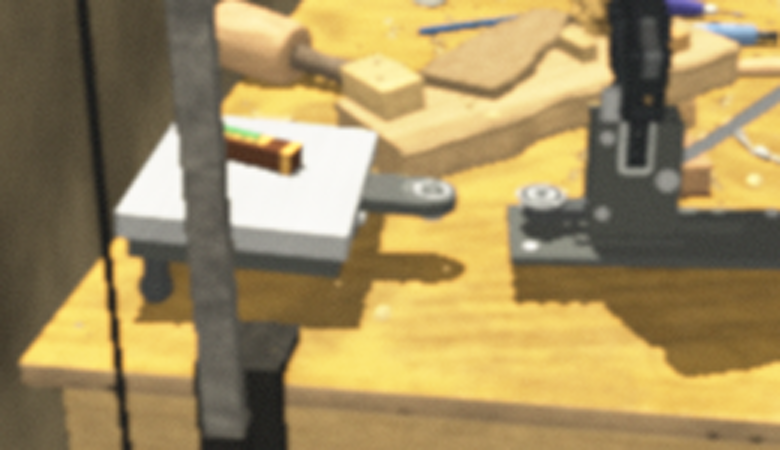

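Run:
```python
from h import *
st()
d=np.load('s5.npy')
for n,u,v in [('ring',244,212.7),('saddle',280.7,214.7)]:
    z=np.median(d[int(v)-1:int(v)+2,int(u)-1:int(u)+2]); print(n,w('side',u,v,z).round(1))
s=env.read_state();R=np.array(s['tcp_rot'])
a=np.radians(np.degrees(np.arctan2(R[1,0],R[0,0]))-90)
print('kin saddle',(np.array(s['eef_pos'])[:2]+61*np.array([np.cos(a),np.sin(a)])).round(1))
```

```text
t 6.30 pos [436.4 255.8  87.4] psi 96.82 zdir [ 0.004  0.005 -1.   ] F [ 0.5  0.2 -9.1] w 35.3 q [ 0.53  0.29 -0.3   0.97  0.    0.41]
ring [[570.8 258.1  58.8]]
saddle [[493.7 264.8  62.6]]
kin saddle [497. 263.]
```

>>> move_arm:
  steps: "-0.0020 0.0020 0.003 0.016 0.030; -0.0020 0.003 0.0041 0.016 0.030; -0.0010 0.003 0.0041 0.012 0.030; 0 0.003 0.004 0 0.030; 0 0 0.004 0 0.03; 0 0 0 0 0.03"

```text
clock: 6.8
eef_pos: [449.4, 251.1, 66.1]
tcp_rot: [[-0.057, 0.998, 0.004], [0.998, 0.057, 0.005], [0.004, 0.004, -1.0]]
wrist_force: [0.2, -0.1, -8.9]
gripper_width: 35.3
```

Run:
```python
from h import *
st(); plan([450,250.6,63],94.5,3,.03)
```

```text
t 6.80 pos [449.4 251.1  66.1] psi 93.28 zdir [ 0.004  0.005 -1.   ] F [ 0.2 -0.1 -8.9] w 35.3 q [ 0.51  0.33 -0.31  0.92  0.    0.45]
-0.0002 0.0002 0.0010 -0.007 0.030; -0.0002 0.0002 0.0010 -0.007 0.030; -0.0002 0.0002 0.0010 -0.007 0.030
```

>>> move_arm:
  steps: "-0.0002 0.0002 0.0015 -0.01 0.030; -0.0002 0.0002 0.0012 -0.007 0.030; 0 0 0.001 0 0.030; 0 0 0 0 0.03"

```text
clock: 7.13
eef_pos: [450.4, 251.2, 62.3]
tcp_rot: [[-0.076, 0.997, 0.005], [0.997, 0.076, 0.006], [0.005, 0.005, -1.0]]
wrist_force: [-0.8, 0.3, -7.0]
gripper_width: 35.3
```

Run:
```python
from h import *
st()
s,im,d=shot('side','s6.png'); np.save('s6.npy',d)
cv2.imwrite('pics/s6b.png',cv2.resize(im[175:265,160:330],(800,424),interpolation=cv2.INTER_CUBIC))
```

```text
t 7.13 pos [450.4 251.2  62.3] psi 94.33 zdir [ 0.005  0.006 -1.   ] F [-0.8  0.3 -7. ] w 35.3 q [ 0.51  0.33 -0.32  0.91  0.    0.43]
```

View pics/s6b.png

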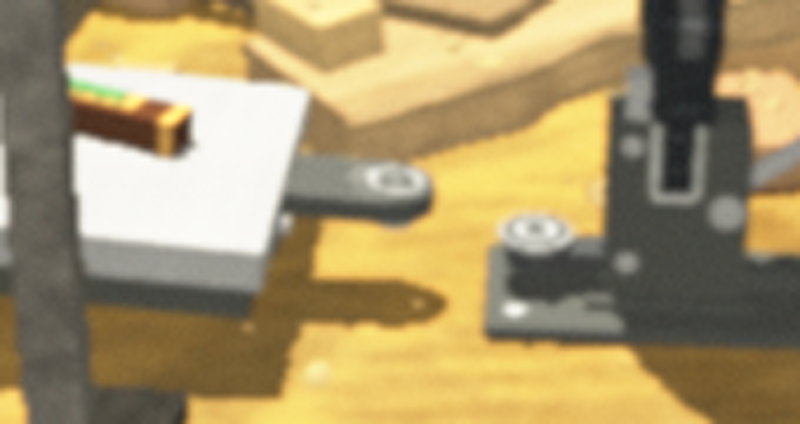

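```bash
cat >> h.py <<'E'
def ray(n,u,v,zp):
    A=w(n,u,v,100.)[0];B=np.array(env.camera_params(n)['eye']); t=(zp-B[2])/(A[2]-B[2]); return (B+t*(A-B)).round(1)
E
python3 - <<'E'
from h import *
print(ray('side',243.5,213,61),ray('side',273.9,223.7,36),'kin',450.4+60*.997,251.2+60*.0755)
d=np.load('s6.npy')
for u,v in((243.5,213),(273.9,223.7)):
  z=np.median(d[int(v)-1:int(v)+2,int(u)-1:int(u)+2]); print(w('side',u,v,z).round(1))
print(ray('top',245,210.7,61),ray('top',264.6,295.8,35.6),ray('top',245,210.7,60))
E
```

```text
[571.  264.2  61. ] [507.8 255.2  36. ] kin 510.21999999999997 255.73
[[571.3 262.   59.9]]
[[507.8 254.4  35.6]]
[570.9 258.7  61. ] [417.5 202.2  35.6] [571.  258.7  60. ]
```

Run:
```python
from h import *
st(); plan([514.5,256.2,62.8],94.5,10,.03)
```

```text
t 7.18 pos [450.3 251.2  62.4] psi 94.34 zdir [ 0.005  0.006 -1.   ] F [ 0.5  0.6 -5.1] w 35.5 q [ 0.51  0.33 -0.32  0.91  0.    0.43]
0.0000 0.0064 -0.0000 -0.000 0.030; 0.0000 0.0064 -0.0000 -0.000 0.030; 0.0000 0.0064 -0.0000 -0.000 0.030; 0.0000 0.0064 -0.0000 -0.000 0.030; 0.0000 0.0064 -0.0000 -0.000 0.030; 0.0000 0.0064 -0.0000 -0.000 0.030; 0.0000 0.0064 -0.0000 -0.000 0.030; 0.0000 0.0064 -0.0000 -0.000 0.030; -0.0000 0.0064 -0.0000 -0.000 0.030; -0.0000 0.0064 -0.0000 -0.000 0.030
```

>>> move_arm:
  steps: "0.0000 0.004 -0.0005 0 0.030; 0 0.006 -0.0003 0 0.030; 0 0.006 0 0 0.030; 0 0.006 0 0 0.030; 0 0.006 0 0 0.030; 0 0.004 0 0 0.03; 0 0 0 0 0.03"

```text
clock: 7.77
eef_pos: [485.9, 253.7, 63.2]
tcp_rot: [[-0.076, 0.997, 0.005], [0.997, 0.076, 0.005], [0.005, 0.005, -1.0]]
wrist_force: [-0.2, -0.0, -9.3]
gripper_width: 35.6
```

Run:
```python
from h import *
st()
s,im,d=shot('side','s7.png'); np.save('s7.npy',d)
cv2.imwrite('pics/s7b.png',cv2.resize(im[175:265,160:330],(800,424),interpolation=cv2.INTER_CUBIC))
```

```text
t 7.77 pos [485.9 253.7  63.2] psi 94.34 zdir [ 0.005  0.005 -1.   ] F [-0.2 -0.  -9.3] w 35.6 q [ 0.48  0.39 -0.22  0.95  0.    0.4 ]
```

View pics/s7b.png

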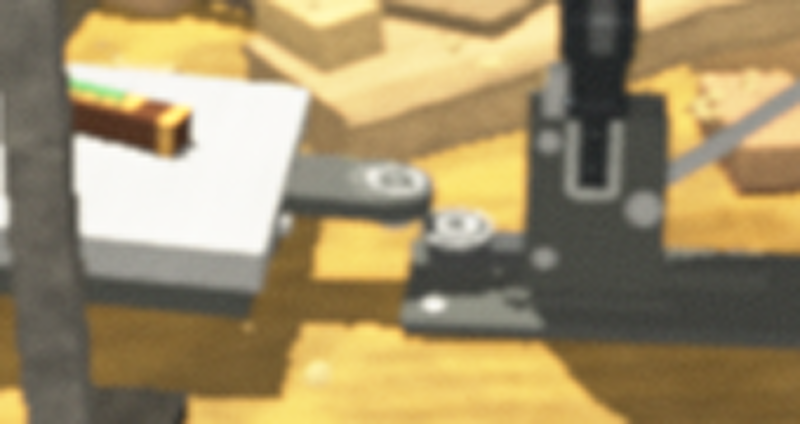

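Run:
```python
from h import *
print(ray('side',257.1,222.6,36.8),'kin',485.9+60*.997,253.7+60*.0755)
plan([514.8,257,62.6],94.5,6,.03)
```

```text
[543.2 256.6  36.8] kin 545.72 258.22999999999996
0.0002 0.0049 0.0001 -0.000 0.030; 0.0002 0.0049 0.0001 -0.000 0.030; 0.0002 0.0049 0.0001 -0.000 0.030; 0.0002 0.0049 0.0001 -0.000 0.030; 0.0002 0.0049 0.0001 -0.000 0.030; 0.0002 0.0049 0.0001 -0.000 0.030
```

>>> move_arm:
  steps: "0 0.005 0.0004 0 0.030; 0 0.006 0.0003 0 0.030; 0 0.006 0 0 0.030; 0 0.006 0 0 0.030; 0 0.004 0 0 0.030; 0 0 0 0 0.03"

```text
clock: 8.32
eef_pos: [514.1, 255.8, 62.2]
tcp_rot: [[-0.076, 0.997, 0.002], [0.997, 0.076, 0.005], [0.005, 0.003, -1.0]]
wrist_force: [-0.8, -0.5, -7.5]
gripper_width: 35.0
```

Run:
```python
from h import *
st(); plan([514.8,256.2,62.6],94.5,1,.03)
s,im,d=shot('side','s8.png'); np.save('s8.npy',d)
cv2.imwrite('pics/s8b.png',cv2.resize(im[175:265,160:330],(800,424),interpolation=cv2.INTER_CUBIC))
```

```text
t 8.32 pos [514.1 255.8  62.2] psi 94.36 zdir [ 0.002  0.005 -1.   ] F [-0.8 -0.5 -7.5] w 35.0 q [ 0.46  0.45 -0.15  0.97  0.    0.38]
0.0003 0.0007 -0.0004 -0.002 0.030
```

View pics/s8b.png

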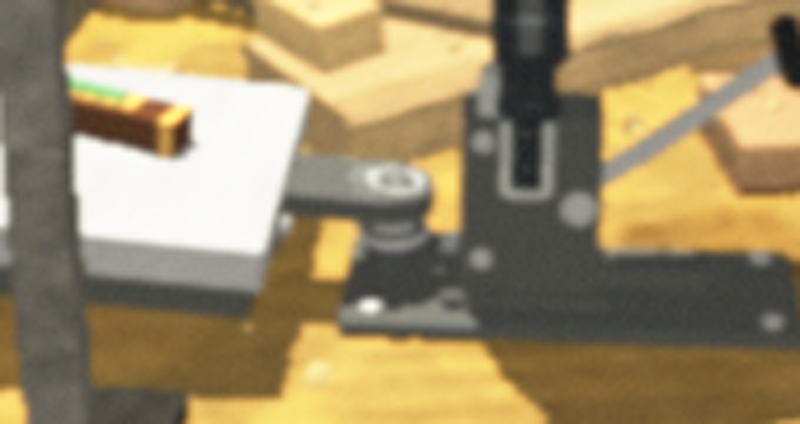

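>>> move_arm:
  steps: "0 0 0.0008 0 0.030; 0 0 0.0006 0 0.030; 0 0 0 0 0.03"

```text
clock: 8.62
eef_pos: [514.6, 255.8, 61.5]
tcp_rot: [[-0.076, 0.997, 0.004], [0.997, 0.076, 0.005], [0.005, 0.005, -1.0]]
wrist_force: [-1.5, -0.1, -5.4]
gripper_width: 35.1
```

>>> move_arm:
  steps: "0 0 0.0008 0 0.030; 0 0 0.0008 0 0.030; 0 0 0.0 0 0.03"

```text
clock: 8.87
eef_pos: [514.6, 255.7, 61.6]
tcp_rot: [[-0.076, 0.997, 0.006], [0.997, 0.076, 0.006], [0.005, 0.006, -1.0]]
wrist_force: [-2.1, -1.1, -5.3]
gripper_width: 35.2
```

>>> move_arm:
  steps: "0 0 0.0018 0 0.030; 0 0 0.0018 0 0.030; 0 0 0.0 0 0.03"

```text
clock: 9.12
eef_pos: [514.8, 255.6, 61.7]
tcp_rot: [[-0.076, 0.997, 0.009], [0.997, 0.076, 0.006], [0.005, 0.009, -1.0]]
wrist_force: [0.1, -0.3, -9.6]
gripper_width: 35.5
```

>>> move_arm:
  steps: "0 0 0.003 0 0.030"

```text
clock: 9.2
eef_pos: [515.4, 255.8, 60.8]
tcp_rot: [[-0.076, 0.997, 0.011], [0.997, 0.076, 0.007], [0.006, 0.012, -1.0]]
wrist_force: [-31.6, -15.1, 82.5]
gripper_width: 35.4
```

>>> move_arm:
  steps: "0 0 0 0 0.030"

```text
clock: 9.28
eef_pos: [515.4, 255.8, 61.5]
tcp_rot: [[-0.076, 0.997, 0.012], [0.997, 0.076, 0.007], [0.006, 0.013, -1.0]]
wrist_force: [0.2, 0.8, -10.0]
gripper_width: 35.3
```

>>> move_arm:
  steps: "0 0 0 0 0.045; 0 0 0 0 0.06; 0 0 0 0 0.075; 0 0 0 0 0.075; 0 0 0 0 0.075"

```text
clock: 9.7
eef_pos: [516.6, 256.7, 61.7]
tcp_rot: [[-0.076, 0.997, 0.015], [0.997, 0.076, 0.008], [0.007, 0.015, -1.0]]
wrist_force: [-0.4, -0.1, -0.5]
gripper_width: 74.9
```

Run:
```python
from h import *
st()
s,im,d=shot('side','s9.png'); np.save('s9.npy',d)
cv2.imwrite('pics/s9b.png',cv2.resize(im[165:265,160:330],(800,471),interpolation=cv2.INTER_CUBIC))
s,im,d=shot('wrist','w9.png'); np.save('w9.npy',d)
```

```text
t 9.70 pos [516.6 256.7  61.7] psi 94.37 zdir [ 0.015  0.008 -1.   ] F [-0.4 -0.1 -0.5] w 74.9 q [ 0.46  0.44 -0.16  0.96  0.    0.38]
```

View pics/s9b.png

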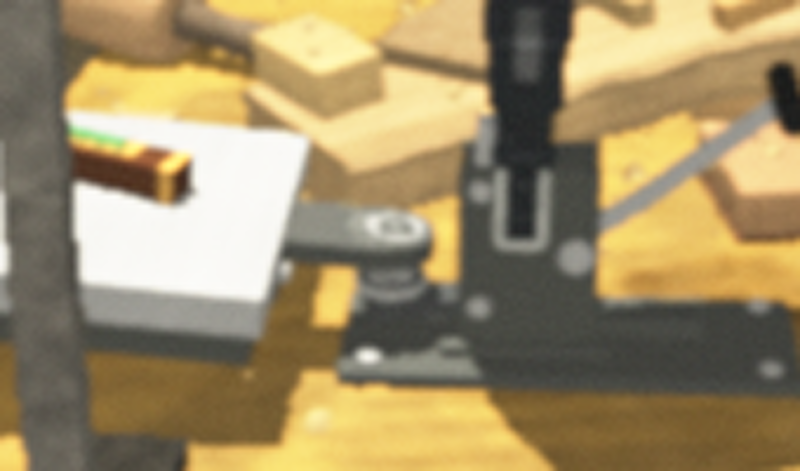

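View pics/w9.png

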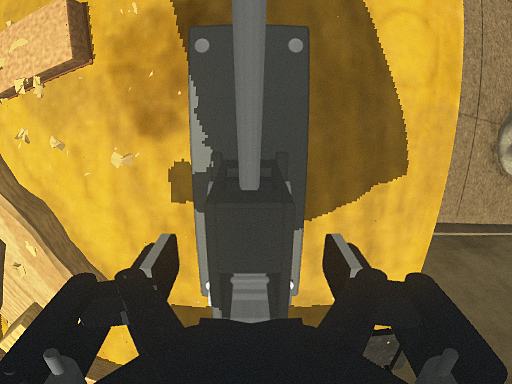

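>>> move_arm:
  steps: "0 0 -0.015 0 0.075; 0 0 -0.02 0 0.075; 0 0 -0.025 0 0.075; 0 0 -0.03 0 0.075; 0 0 -0.02 0 0.075; 0 -0.01 -0.02 0.05 0.07; 0 -0.015 -0.01 0.1 0.06; -0.0015 -0.015 0 0.1 0.06; -0.003 -0.015 0 0.1 0.06; -0.004 -0.015 0 0.1 0.06; -0.005 -0.014 0 0.1 0.06"

```text
clock: 10.72
eef_pos: [427.2, 254.0, 205.9]
tcp_rot: [[0.476, 0.879, 0.013], [0.879, -0.476, 0.008], [0.013, 0.008, -1.0]]
wrist_force: [-0.4, -0.8, 0.3]
gripper_width: 60.0
```

Run:
```python
from h import *
st(); plan([425,255,195],5,10,.05)
```

```text
t 10.72 pos [427.2 254.  205.9] psi 61.59 zdir [ 0.013  0.008 -1.   ] F [-0.4 -0.8  0.3] w 60.0 q [ 0.54  0.2  -0.12  1.24 -0.    1.03]
-0.0000 -0.0002 0.0011 0.099 0.050; -0.0000 -0.0002 0.0011 0.099 0.050; -0.0001 -0.0002 0.0011 0.099 0.050; -0.0001 -0.0002 0.0011 0.099 0.050; -0.0001 -0.0002 0.0011 0.099 0.050; -0.0001 -0.0002 0.0011 0.099 0.050; -0.0001 -0.0002 0.0011 0.099 0.050; -0.0002 -0.0002 0.0011 0.099 0.050; -0.0002 -0.0002 0.0011 0.099 0.050; -0.0002 -0.0001 0.0011 0.099 0.050
```

>>> move_arm:
  steps: "0 0 0.001 0.11 0.02; 0 0 0.001 0.11 0; 0 0 0.001 0.11 0; 0 0 0.001 0.11 0; 0 0 0.001 0.11 0; 0 0 0.001 0.11 0; 0 0 0.001 0.11 0; 0 0 0.001 0.11 0; 0 0 0.001 0.11 0; 0 0 0 0.07 0; 0 0 0 0 0; 0 0 0 0 0"

```text
clock: 11.72
eef_pos: [424.1, 254.5, 197.1]
tcp_rot: [[0.999, -0.042, 0.014], [-0.042, -0.999, 0.009], [0.013, -0.009, -1.0]]
wrist_force: [-0.3, 0.7, -0.3]
gripper_width: -0.2
```

Run:
```python
from h import *
st(); s,im,d=shot('wrist','w10.png'); np.save('w10.npy',d)
```

```text
t 11.72 pos [424.1 254.5 197.1] psi -2.41 zdir [ 0.014  0.009 -1.   ] F [-0.3  0.7 -0.3] w -0.2 q [ 0.54  0.2  -0.14  1.22  0.    2.15]
```

View pics/w10.png

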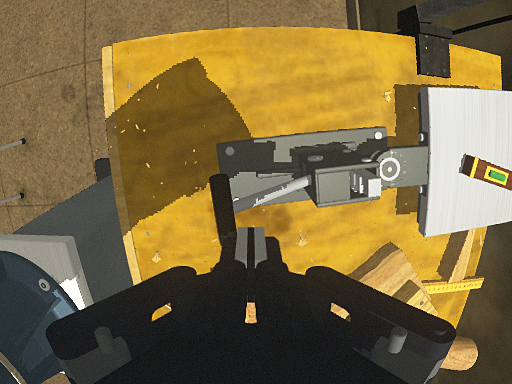

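Run:
```python
from h import *
s=env.read_state(); d=np.load('w10.npy')
def pt(u,v,r=1):
    u0,v0=int(round(u)),int(round(v)); z=np.median(d[v0-r:v0+r+1,u0-r:u0+r+1]); return w('wrist',u,v,z,s)[0].round(1)
for n,u,v in [('gripend',220,177),('grip',224,205),('grip',227,230),('ring',390,169),('housL',316,186),('bar',374,187),('hole',230,151),('holef',379,136),('holeR',240,205)]: print(n,pt(u,v))
o=np.array([517.7,256]); x=np.array([.997,.076]);y=np.array([-.076,.997])
print('exp holes? grip',o-112.5*x,'end',o-112.5*x+29*y,'saddle',o+58*x,'holeL',o-113*x+30*y,'holef',o+70*x+30*y)
```

```text
gripend [404.5 275.5 132. ]
grip [406.2 254.4 133.7]
grip [407.  234.1 133.4]
ring [572.9 260.7  62.1]
housL [483.6 255.4  96.3]
bar [531.  257.4 114.5]
hole [405.5 277.   12.9]
holef [581.5 290.1  12.7]
holeR [417.6 250.  122.1]
exp holes? grip [405.5375 247.45  ] end [403.3335 276.363 ] saddle [575.526 260.408] holeL [402.759 277.322] holef [585.21 291.23]
```

Run:
```python
from h import *
st(); plan([406,247.4,141],4.3,6,0)
```

```text
t 11.77 pos [424.2 254.5 197.2] psi -2.40 zdir [ 0.014  0.009 -1.   ] F [ 0.4 -0.7 -0.3] w -0.2 q [ 0.54  0.2  -0.14  1.22  0.    2.15]
-0.0030 0.0013 0.0094 -0.019 0.000; -0.0030 0.0012 0.0094 -0.019 0.000; -0.0030 0.0012 0.0094 -0.019 0.000; -0.0030 0.0011 0.0094 -0.019 0.000; -0.0031 0.0011 0.0094 -0.019 0.000; -0.0031 0.0010 0.0094 -0.019 0.000
```

>>> move_arm:
  steps: "-0.003 0.0013 0.0094 -0.019 0; -0.003 0.0012 0.0094 -0.019 0; -0.003 0.0012 0.0094 -0.019 0; -0.003 0.0011 0.0094 -0.019 0; -0.003 0.001 0.0094 -0.019 0; -0.002 0.001 0.005 -0.02 0; 0 0 0 0 0"

```text
clock: 12.35
eef_pos: [406.9, 247.5, 141.6]
tcp_rot: [[0.995, 0.095, 0.014], [0.095, -0.995, 0.009], [0.015, -0.008, -1.0]]
wrist_force: [-0.6, -0.8, 0.1]
gripper_width: 0.3
```

Run:
```python
from h import *
st(); plan([406,247.4,141],4.3,1,0)
```

```text
t 12.35 pos [406.9 247.5 141.6] psi 5.46 zdir [ 0.014  0.009 -1.   ] F [-0.6 -0.8  0.1] w 0.3 q [ 0.55  0.19 -0.3   1.07  0.    2.02]
-0.0009 0.0000 0.0006 0.020 0.000
```

>>> move_arm:
  steps: "-0.001 0 0.004 0.01 0; 0 0 0.003 0.008 0; 0 0 0.002 0 0; -0.003 0 0.004 0 0; -0.0029 0 0.004 0 0; -0.0026 0 0.004 0 0"

```text
clock: 12.85
eef_pos: [397.8, 247.2, 120.7]
tcp_rot: [[0.997, 0.076, 0.015], [0.075, -0.997, 0.01], [0.016, -0.009, -1.0]]
wrist_force: [-4.0, -1.7, 5.9]
gripper_width: -0.0
```

Run:
```python
from h import *
st(); s,im,d=shot('side','s11.png'); 
cv2.imwrite('pics/s11b.png',cv2.resize(im[150:270,150:350],(800,480),interpolation=cv2.INTER_CUBIC))
```

```text
t 12.85 pos [397.8 247.2 120.7] psi 4.33 zdir [ 0.015  0.01  -1.   ] F [-4.  -1.7  5.9] w -0.0 q [ 0.56  0.18 -0.36  1.01  0.    2.05]
```

View pics/s11b.png

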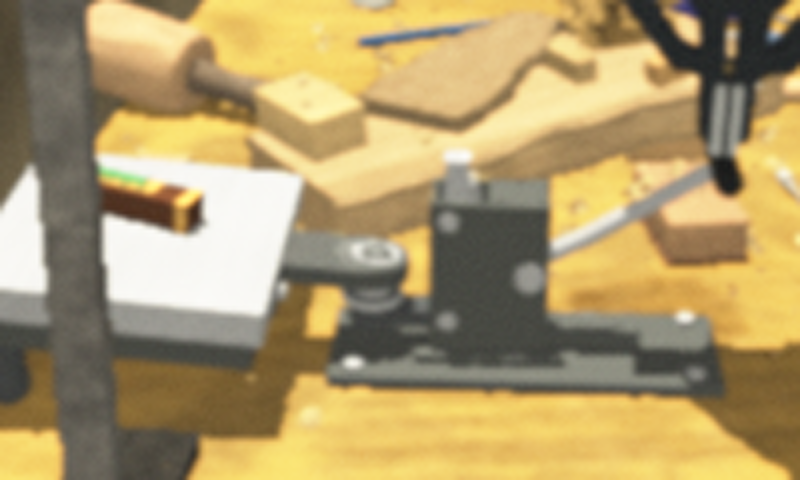

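>>> move_arm:
  steps: "-0.0023 0 0.004 0 0; -0.0021 0 0.004 0 0; -0.0019 0 0.004 0 0; -0.0018 0 0.004 0 0; -0.0016 0 0.004 0 0"

```text
clock: 13.32
eef_pos: [387.4, 246.4, 101.1]
tcp_rot: [[0.997, 0.075, 0.016], [0.075, -0.997, 0.01], [0.017, -0.009, -1.0]]
wrist_force: [-4.6, -3.2, 12.6]
gripper_width: -0.1
```

Run:
```python
from h import *
st()
```

```text
t 13.32 pos [387.4 246.4 101.1] psi 4.30 zdir [ 0.016  0.01  -1.   ] F [-4.6 -3.2 12.6] w -0.1 q [ 0.57  0.18 -0.41  0.96 -0.    2.06]
```

>>> move_arm:
  steps: "-0.0008 0 0.004 0 0; -0.0008 0 0.004 0 0; -0.0008 0 0.004 0 0; -0.0004 0 0.002 0 0; 0 0 0.001 0 0; 0 0 0.001 0 0"

```text
clock: 13.82
eef_pos: [382.3, 246.0, 86.2]
tcp_rot: [[0.997, 0.075, 0.014], [0.075, -0.997, 0.011], [0.015, -0.009, -1.0]]
wrist_force: [-5.8, -3.9, 12.4]
gripper_width: -0.4
```

Run:
```python
from h import *
st(); s,im,d=shot('side','s12.png'); 
cv2.imwrite('pics/s12b.png',cv2.resize(im[150:270,150:350],(800,480),interpolation=cv2.INTER_CUBIC))
```

```text
t 13.82 pos [382.3 246.   86.2] psi 4.31 zdir [ 0.014  0.011 -1.   ] F [-5.8 -3.9 12.4] w -0.4 q [ 0.57  0.19 -0.45  0.92  0.    2.07]
```

View pics/s12b.png

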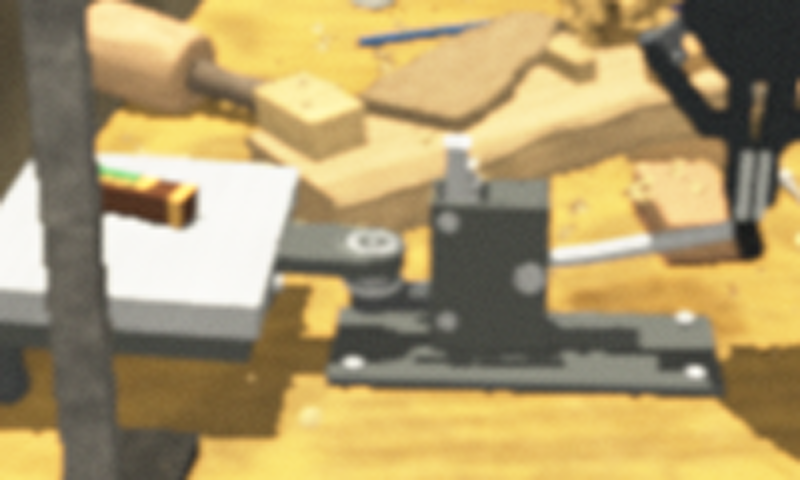

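>>> move_arm:
  steps: "0 0 0.0014 0 0; 0 0 0.0014 0 0; 0 0 0.0012 0 0"

```text
clock: 14.12
eef_pos: [381.6, 245.9, 83.2]
tcp_rot: [[0.997, 0.075, 0.013], [0.075, -0.997, 0.011], [0.014, -0.01, -1.0]]
wrist_force: [-6.9, -3.0, 13.4]
gripper_width: 0.2
```

>>> move_arm:
  steps: "0 0 0.0012 0 0; 0 0 0.0012 0 0"

```text
clock: 14.28
eef_pos: [381.5, 246.0, 82.1]
tcp_rot: [[0.997, 0.075, 0.014], [0.075, -0.997, 0.011], [0.015, -0.01, -1.0]]
wrist_force: [-10.5, -7.7, 28.7]
gripper_width: -0.0
```

>>> move_arm:
  steps: "0.0008 0 -0.005 0 0; 0.0013 0 -0.006 0 0; 0.0018 0 -0.006 0 0; 0.0022 0 -0.006 0 0; 0.0026 0 -0.006 0 0; 0.003 0 -0.006 0 0; 0.0034 0 -0.006 0 0; 0.004 0 -0.006 0 0; 0.0044 0 -0.006 0 0; 0.001 0 -0.006 0 0; 0 0 0 0 0; 0 0 0 0 0"

```text
clock: 15.28
eef_pos: [410.0, 248.4, 148.6]
tcp_rot: [[0.997, 0.074, 0.021], [0.074, -0.997, 0.014], [0.022, -0.012, -1.0]]
wrist_force: [-0.2, -0.6, -0.4]
gripper_width: 0.2
```

Run:
```python
from h import *
st(); s,im,d=shot('side','s13.png'); np.save('s13.npy',d)
cv2.imwrite('pics/s13b.png',cv2.resize(im[150:270,150:350],(800,480),interpolation=cv2.INTER_CUBIC))
s,im,d=shot('wrist','w13.png'); np.save('w13.npy',d)
```

```text
t 15.28 pos [410.  248.4 148.6] psi 4.24 zdir [ 0.021  0.014 -1.   ] F [-0.2 -0.6 -0.4] w 0.2 q [ 0.54  0.18 -0.29  1.08  0.    2.04]
```

View pics/s13b.png

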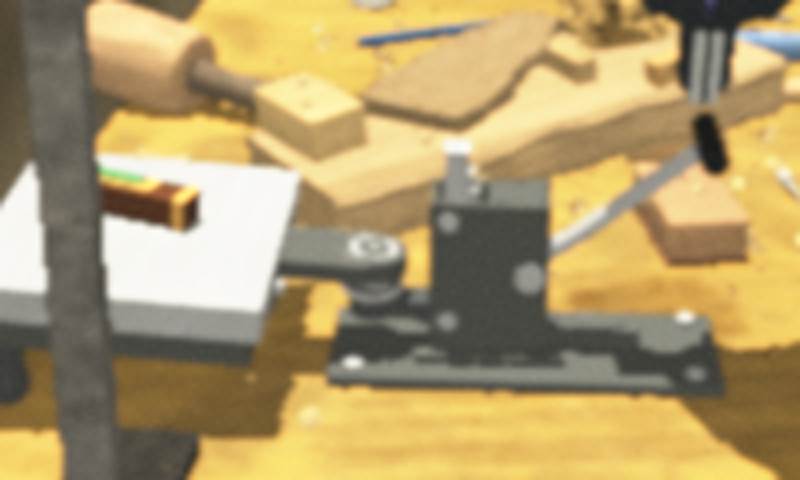

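View pics/w13.png

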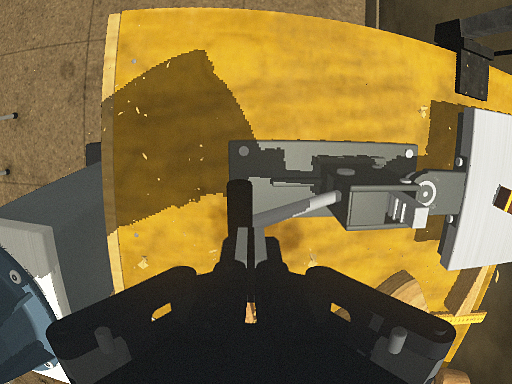

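Run:
```python
from h import *
s=env.read_state(); d=np.load('w13.npy')
def pt(u,v,r=1):
    u0,v0=int(round(u)),int(round(v)); z=np.median(d[v0-r:v0+r+1,u0-r:u0+r+1]); return w('wrist',u,v,z,s)[0].round(1)
for n,u,v in [('gripend',239,184),('grip',237,205),('ring',426,193),('bar',422,219),('hole',242,151),('holef',410,155)]: print(n,pt(u,v))
s,im,d=shot('wrist','w14.png')
```

```text
gripend [402.5 275.5 132.1]
grip [402.2 263.4 133.3]
ring [573.9 261.7  64.9]
bar [532.9 256.4 122. ]
hole [403.3 276.9  12.7]
holef [581.5 289.2  12.5]
```

>>> move_arm:
  steps: "-0.002 0 0.005 0 0; -0.002 0 0.005 0 0; -0.0005 0 0.004 0 0; -0.002 0 0.004 0 0; -0.003 0 0.004 0 0; -0.0027 0 0.004 0 0; -0.0024 0 0.004 0 0; -0.0021 0 0.004 0 0"

```text
clock: 16.1
eef_pos: [390.6, 247.0, 111.1]
tcp_rot: [[0.997, 0.075, 0.019], [0.075, -0.997, 0.013], [0.02, -0.012, -1.0]]
wrist_force: [-3.2, -2.4, 12.7]
gripper_width: 0.1
```

Run:
```python
from h import *
st(); s=env.read_state();p=s['eef_pos'];c=(p[2]-63.5)/112; print('exp x',405.8+88.5-112*(1-c*c)**.5)
```

```text
t 16.10 pos [390.6 247.  111.1] psi 4.29 zdir [ 0.019  0.013 -1.   ] F [-3.2 -2.4 12.7] w 0.1 q [ 0.56  0.18 -0.39  0.98  0.    2.06]
exp x 392.8970473819929
```

>>> move_arm:
  steps: "-0.0012 0 0.004 0 0; -0.001 0 0.004 0 0; -0.0008 0 0.004 0 0; -0.0007 0 0.004 0 0; -0.0006 0 0.004 0 0; -0.0003 0 0.003 0 0; 0 0 0.002 0 0"

```text
clock: 16.68
eef_pos: [380.2, 246.2, 83.9]
tcp_rot: [[0.997, 0.077, 0.012], [0.077, -0.997, 0.014], [0.013, -0.013, -1.0]]
wrist_force: [-4.7, -1.0, 12.8]
gripper_width: 0.2
```

Run:
```python
from h import *
st(); s=env.read_state();p=s['eef_pos'];c=(p[2]-63.5)/112; print('exp x',405.8+88.5-112*(1-c*c)**.5)
```

```text
t 16.68 pos [380.2 246.2  83.9] psi 4.40 zdir [ 0.012  0.014 -1.   ] F [-4.7 -1.  12.8] w 0.2 q [ 0.57  0.19 -0.45  0.91  0.    2.07]
exp x 384.1663214881665
```

>>> move_arm:
  steps: "0 0 0.0012 0 0; 0 0 0.0012 0 0; 0 0 0.0012 0 0"

```text
clock: 16.93
eef_pos: [379.9, 246.3, 81.4]
tcp_rot: [[0.997, 0.077, 0.014], [0.077, -0.997, 0.015], [0.015, -0.013, -1.0]]
wrist_force: [-10.3, -7.8, 39.2]
gripper_width: -0.2
```

>>> move_arm:
  steps: "0.0003 0 0.001 0 0; 0.0003 0 0.001 0 0"

```text
clock: 17.1
eef_pos: [380.0, 246.3, 81.4]
tcp_rot: [[0.997, 0.077, 0.015], [0.077, -0.997, 0.015], [0.016, -0.014, -1.0]]
wrist_force: [-13.0, -7.4, 39.5]
gripper_width: 0.4
```

Run:
```python
from h import *
st(); s,im,d=shot('side','s15.png'); np.save('s15.npy',d)
cv2.imwrite('pics/s15b.png',cv2.resize(im[150:270,150:350],(800,480),interpolation=cv2.INTER_CUBIC))
s,im,d=shot('top','t15.png'); np.save('t15.npy',d)
v,u=np.mgrid[108:195,200:298]; P=w('top',u.ravel(),v.ravel(),d[108:195,200:298].ravel())
q=P[(P[:,0]>635)&(P[:,0]<745)&(P[:,1]>200)&(P[:,1]<340)&(P[:,2]>60)]
A=np.c_[q[:,:2],np.ones(len(q))]
for _ in range(6):
    c=np.linalg.lstsq(A,q[:,2],rcond=None)[0]; k=abs(A@c-q[:,2])<2.5; A=A[k];q=q[k]
print('plane',c,len(q),q.mean(0)); st()
```

```text
t 17.10 pos [380.  246.3  81.4] psi 4.43 zdir [ 0.015  0.015 -1.   ] F [-13.   -7.4  39.5] w 0.4 q [ 0.57  0.19 -0.46  0.9   0.    2.07]
plane [ 1.89294803e-02 -9.46561819e-03  6.83811699e+01] 1955 [673.63422105 279.6113225   78.48602161]
t 17.20 pos [380.  246.3  81.4] psi 4.43 zdir [ 0.015  0.015 -1.   ] F [-13.3  -8.5  38.4] w -0.2 q [ 0.57  0.19 -0.46  0.9   0.    2.07]
```

View pics/s15b.png

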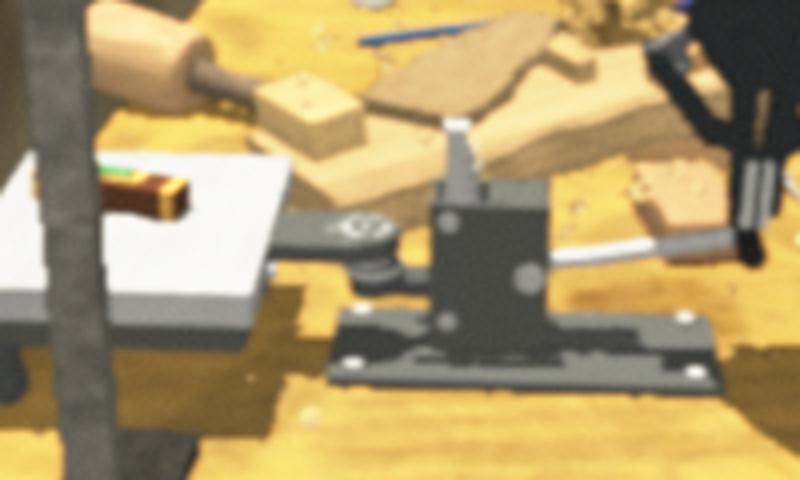

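>>> move_arm:
  steps: "0 0 0.0004 0 0; 0 0 0.0004 0 0; 0 0 0.0005 0 0"

```text
clock: 17.45
eef_pos: [379.9, 246.2, 82.5]
tcp_rot: [[0.997, 0.078, 0.018], [0.077, -0.997, 0.016], [0.019, -0.015, -1.0]]
wrist_force: [-4.9, -3.9, 20.1]
gripper_width: 0.5
```

Run:
```python
from h import *
st()
def fit(P,m,t=2.5):
    q=P[m];A=np.c_[q[:,:2],np.ones(len(q))]
    c=np.linalg.lstsq(A,q[:,2],rcond=None)[0]
    for _ in range(8):
        k=abs(np.c_[P[m][:,:2],np.ones(m.sum())]@c-P[m][:,2])<t; A=np.c_[P[m][k][:,:2],np.ones(k.sum())]; c=np.linalg.lstsq(A,P[m][k][:,2],rcond=None)[0]
    return c.round(4),k.sum()
for f in('top0','t15'):
    d=np.load(f+'.npy');v,u=np.mgrid[0:384,0:512];P=w('top',u.ravel(),v.ravel(),d.ravel());x,y,z=P.T
    print(f,'table',fit(P,(x>635)&(x<745)&(y>200)&(y<340)&(z>60)&(z<90)),'bench',fit(P,(x>350)&(x<770)&(y>150)&(y<390)&(abs(z)<6)&(d.ravel()>0)),'bench near tbl',fit(P,(x>500)&(x<770)&(y>100)&(y<400)&(abs(z)<6)))
    n='side'
for f in('side0','s15'):
    d=np.load(f+'.npy');v,u=np.mgrid[0:384,0:512];P=w('side',u.ravel(),v.ravel(),d.ravel());x,y,z=P.T
    print(f,'table',fit(P,(x>625)&(x<745)&(y>200)&(y<340)&(z>55)&(z<90)),'bench',fit(P,(x>350)&(x<770)&(y>150)&(y<390)&(abs(z)<8)))
```

```text
t 17.45 pos [379.9 246.2  82.5] psi 4.43 zdir [ 0.018  0.016 -1.   ] F [-4.9 -3.9 20.1] w 0.5 q [ 0.57  0.18 -0.46  0.9   0.    2.07]
top0 table (array([8.12000e-02, 6.00000e-03, 1.53018e+01]), np.int64(3097)) bench (array([-6.000e-04, -9.000e-04,  7.907e-01]), np.int64(11210)) bench near tbl (array([-4.000e-04, -1.200e-03,  7.499e-01]), np.int64(8966))
t15 table (array([-2.80000e-03, -1.40000e-03,  8.00893e+01]), np.int64(3139)) bench (array([-4.000e-04, -1.200e-03,  7.264e-01]), np.int64(7323)) bench near tbl (array([ 2.000e-04, -1.300e-03,  4.105e-01]), np.int64(7924))
side0 table (array([7.9000e-02, 5.1000e-03, 1.7276e+01]), np.int64(1025)) bench (array([-1.9000e-03, -5.0000e-04,  1.8635e+00]), np.int64(6457))
s15 table (array([-2.10000e-03, -6.00000e-04,  7.97846e+01]), np.int64(1007)) bench (array([-1.6000e-03, -6.0000e-04,  1.7916e+00]), np.int64(6620))
```

>>> move_arm:
  steps: "0 0 0.0008 0 0; 0 0 0.0008 0 0; 0 0 0.0008 0 0"

```text
clock: 17.7
eef_pos: [379.9, 246.3, 82.1]
tcp_rot: [[0.997, 0.078, 0.021], [0.077, -0.997, 0.018], [0.022, -0.016, -1.0]]
wrist_force: [-7.7, -5.8, 28.0]
gripper_width: -0.1
```

Run:
```python
from h import *
st()
```

```text
t 17.70 pos [379.9 246.3  82.1] psi 4.44 zdir [ 0.021  0.018 -1.   ] F [-7.7 -5.8 28. ] w -0.1 q [ 0.57  0.18 -0.47  0.9   0.    2.07]
```

Run:
```python
from h import *
a=cv2.imread('pics/top0.png')
s,im,d=shot('top','t16.png'); np.save('t16.npy',d)
s2,i2,d2=shot('side','s16.png')
cv2.imwrite('pics/cmp.png',np.hstack([cv2.resize(a[95:330,145:365],(375,400)),cv2.resize(im[95:330,145:365],(375,400))]))
v,u=np.mgrid[0:384,0:512];P=w('top',u.ravel(),v.ravel(),d.ravel());x,y,z=P.T
m=(x>635)&(x<745)&(y>200)&(y<340)&(z>60)&(z<85);q=P[m];A=np.c_[q[:,:2],np.ones(len(q))];c=np.linalg.lstsq(A,q[:,2],rcond=None)[0]
for _ in range(8):
    k=abs(A@c-q[:,2])<2; c=np.linalg.lstsq(A[k],q[k][:,2],rcond=None)[0]
print(c); st()
```

```text
[ 2.28708252e-05 -1.19740746e-03  7.81471464e+01]
t 17.80 pos [379.9 246.3  82.1] psi 4.44 zdir [ 0.021  0.018 -1.   ] F [-6.4 -5.7 27. ] w -0.1 q [ 0.57  0.18 -0.47  0.9   0.    2.07]
```

View pics/cmp.png

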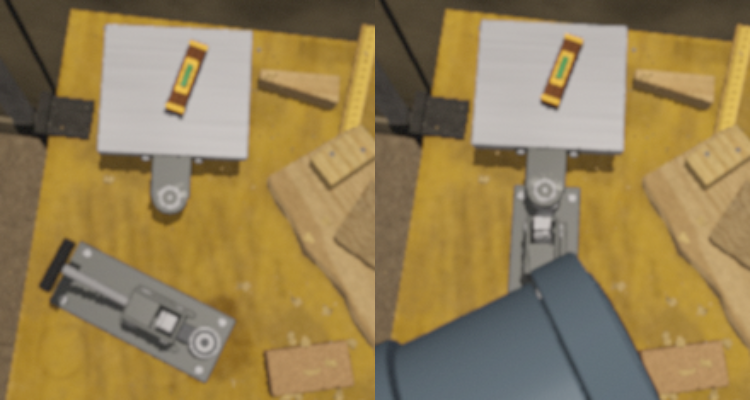

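Run:
```python
from h import *
for i in range(4): env.snapshot('side')
st()
```

```text
t 18.00 pos [380.  246.3  82.1] psi 4.44 zdir [ 0.021  0.018 -1.   ] F [-7.4 -4.9 26.4] w -0.1 q [ 0.57  0.18 -0.47  0.9   0.    2.07]
```

Run:
```python
from h import *
print(env.job_done()); st()
```

```text
the job is handed in; nothing more can be done
None
the job is handed in; nothing more can be done
```

The table top is level, and the arm was holding the jack's handle fully down on its stop when I handed the job in at 18 s.

**What I did:** I gripped the jack by its housing and lifted and turned it about 114°. I then set its saddle under the ring-marked lug's boss and let go. The bar started on its second rest, so it took two full strokes, with the handle coming right up in between.

**Last checks:**
- **Level:** the depth fit of the table top gave a slope of 0.000 rad front to back and 0.001 rad side to side. At the start it sagged 0.08 rad. An earlier fit on the same stroke read −0.002 to −0.003. The very first one read 0.019, but stray points had spoiled it.
- **Handle:** the push was steady at about 26 to 28 N (the earlier trend of force against height fitted a hard stop).
- **Saddle:** before pumping it was 1 to 2 mm off the boss centre by the wrist camera. The side camera's left-right reading was unreliable, so I did not use it.
- **Surroundings:** the spirit level, wedge and sanding block look unmoved. The table moved back only by the few mm expected from tilting up.

**Not so clean:**
- When I pressed the jack onto the bench before releasing it, the wrist force peaked briefly at about 83 N, under the 120 N limit.
- I pressed the handle to just over 39 N at the end of the last stroke, then eased off.
- The jack may have shifted 1 to 2 mm during the first stroke, though that is close to the measuring error.

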